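# Set the swing bar parallel with a spacer block and lock it

### The arm

A 6-joint arm with a two-finger parallel gripper is mounted at the origin on a cart in front of the work surface, level with it; the furniture and walls round the work are solid. World frame = base frame: x ahead of the robot, y to its left, z up, the work surface at z = 0. Lengths are in m, angles in degrees, forces in N, time in s.
With the tool pointing down it reaches from about 0.3 to 0.775 m from the base axis. Payload 14.6 kg.
Tool frame: the origin (TCP) lies on the centre line of the jaws, within the pads' length; the fingertips stand env.tip_extent ahead of it and the grasp point (between the pads) lies 3 mm ahead of it (env.tip_extent is the distance from the TCP to the fingertips, in m); z points along the fingers, y is the direction in which the jaws open and shut (so a half turn about z gives the same grasp; the last joint's range is limited). The gripper opens to 94 mm and grips with 3 to 60 N. Pads are 16 mm wide; open, the fingers measure 119 mm over their backs; the gripper's body (75 mm by 177 mm) begins 78 mm behind the grasp point.
Start: joints at [-77.384, 17.183, 87.147, -0, 75.671, -3.816], TCP at [0.156, -0.528, 0.227] pointing down, gripper open.
Joint ranges: [-173.82, 173.82], [-45.26, 126.66], [13.44, 144.39], [-59.66, 239.66], [0, 175.72], [-146.38, 146.38]. Speed limits (degrees/s): [127.2, 127.2, 147.25, 180, 180, 180].

### API

Orientations are given as a 3x3 rotation matrix whose columns are the frame's x, y, z axes.
In Python, from station import env gives the robot as it stands.
- The arm moves only by the tool arm_command, never from a script. Its argument "commands" is a list of rows, each an object of numbers: "x", "y", "z": the shift along the tool's x, y, z in cm; "ax", "ay", "az": the turn, a rotation vector about the tool's x, y, z in rad. In form: [{"x": .., "y": .., "z": .., "ax": .., "ay": .., "az": ..}, ...]. A call has 1 to 20 rows; each row is the pose to reach, as a shift and turn from the pose commanded when the call began, along the tool's axes at that moment; what a row does not reach only later rows make up. A row lasts 1/12 s, in which the tool goes at most 41.7 mm and 7.16 degrees, less where a joint would pass 70% of its speed; a pose out of reach is approached as far as the arm can. A call with a gripper value outside its range is refused whole. "grip" is the opening, from 0 (shut) to 1 (fully open), set as the call begins (left out, the last holds). The fingers move at their own pace and stop on an object; "force" is the grip in N (left out, the last holds). Time passes only in rows, so rows that repeat a pose let the fingers close. It gives the time, the measured TCP pose, the force and the opening at its end, in the units of the state.
- env.state(): the state, without advancing time (a new reading comes with each control period).
- env.read_camera(name): name is "side" or "top" or "wrist"; returns a dict with "img" (400x640x3 uint8, blue, green, red), "depth" (400x640 float32, m along the optical axis (not along the pixel's ray), 0 where there is no reading), "camera_matrix" (3x3 intrinsics, pixels), "dist" ([k1, k2, p1, p2, k3] as OpenCV has them; the pictures are not rectified), "pose" (4x4, takes a point from camera to world coordinates). Camera axes: x right, y down, z forward; pixel columns grow to the right and rows downward; lengths in m; the calibration is good to about 2 mm. A picture is of the moment at which its call begins.
- env.close_job(): hands the job in, once; it reports no verdict.
Trained networks look in the newest picture that a camera, given by its name, has taken for a name from the list of things; names that differ only in an ending like _2 or _b are one class to them, and where a whole thing is asked for, a point or a joint stands for the part that bears it (a point fixed in the world has none). Each returns a list of dicts, best first, with "p" (0 to 1); they miss things now and then, are a little off and sometimes report something else, mostly with a low value. They report only what shows in the picture. A call takes as long as a camera call. They do not tell look-alikes from the thing itself.
- env.cut_out(label, camera): "mask" (400x640 bool, what is visible of it) and "extent" ([left, top, right, bottom] in pixels, round what is visible of it).
The state is a dict: "clock": time; "joints": joint angles; "qvel": joint speeds; "joint_torque": joint torques, N m; "eef_pos": TCP position; "tool_rot": TCP orientation; "contact_force": force on the tool from outside, world axes, zero at the start; "torque": the same for the moment, N m; "grip_width": finger opening in m.
Only numpy, scipy, OpenCV 4.12 (cv2) and the standard library are available. Lean on these libraries where they do the work, as an engineer would, in place of code of your own. Each camera call takes 0.05 s, during which the arm holds its last target. There are 200 camera calls.

### The job

Set the swing bar of the setting jig parallel to the jig's fence: lay the ground rectangular steel block flat on the jig plate, one end flat against the fence and its length pointing straight across to the bar, then push the bar's free end round its pin until the bar bears on the other end of the block. Then turn the little keeper lever fully round against the outside of the bar, so that it lies along the bar, and let go. Leave the vee block, the soapstone stick and the loose nut where they are.

Things in the scene. Friction and masses are not known exactly. Their poses are not given: they have to be found in the camera images.
- jig: Setting jig fixed to the bench: dark steel plate 182 x 265 x 8 mm (x, y, z). Origin on its underside, on the bar's centreline when the bar is home; plate from x = -112 to +70, y = -140 to +125 mm, top at z = 8 mm. x points from the fence across to the bar, y from the keeper to the pivot pin, z up.
- fence_face (a point): Middle of the foot of the fence's working face, on the plate's top (jig x = -87.5, y = -25 mm). The fence is a steel rail 120 mm long along jig y, 16 mm thick, 26 mm high above the plate; its working face looks along jig +x, towards the bar. Same axes as the jig.
- pin (a point): Foot of the pivot pin (jig x = 0, y = 90 mm) on the plate's top. A washer and round head over the bar (25 mm wide, top 32.5 mm above the bench) keep the bar on the pin. Same axes as the jig.
- bar_tip (a point): Centre of the swing bar's free end, half-way up. Bar: flat steel, 25 mm wide, 12 mm thick, loose on its pin, lying on the plate (8 to 20 mm above the bench), free end 180 mm from the pin; dry friction, stays where left. The point's y axis runs along the bar to the pin. Starts swung out 0.35 to 0.6 rad towards jig +x. Home: parallel to the fence, inner side 75 mm from it, axes parallel to the jig's.
- block_center (a point): Centre of the ground rectangular steel block, 50 mm (its x) x 75 mm (its y) x 25 mm (its z), 0.72 kg. It starts flat on the bench at one side of the jig. Used with its 75 mm length across the gap between fence and bar, anywhere along the fence.
- keeper (a joint): Angle of the keeper lever about its vertical pivot, rad: 0 = points along jig +x (away from the fence), 1.57 = fully closed, along jig +y, close beside the outer side of the bar's end. Grows anticlockwise from above. Starts at -0.1 to 0.25; light friction, stays where left; cannot close while the bar is out, as both are at the same height.
- keeper_post (a point): Half-way up the round upright finger post of the keeper, 12 mm diameter, 34 mm high, its top 53 mm above the bench. The post stands on the lever, whose top is 19 mm above the bench.
- keeper_pivot (a point): Foot of the keeper's pivot on the plate's top (jig x = 20, y = -110 mm). The post is 46 mm from it, the lever is 12 mm wide and reaches 55 mm. Same axes as the jig.
- vee: Bystander: vee block 50 x 48 x 40 mm, on the bench at the other side of the jig. Origin at the centre of its underside.
- chalk: Bystander: soapstone stick 12 x 75 x 8 mm lying on the jig plate between the fence's end and the pivot pin. Origin at the centre of its underside.
- nut: Bystander: hexagon nut 28 x 33 x 15 mm on the bench behind the jig. Origin at the centre of its underside.
Things that resemble listed ones, but are neither listed nor needed, are in the scene too. What is shaped like the part that bears block_center but black is not meant.

How it is judged:
By the outcome, as a careful person would: the job done as asked, in the order asked, and still so for the second after the job is handed in, with the robot touching nothing.
It also fails if it takes over 67 s, if anything falls off the work surface, if the arm or the gripper's body presses on something with over 40 N, if the wrist force passes 120 N, or if a joint passes its speed limit or range.

## Working session

There is one attempt and no reset: what is moved stays moved. The work goes in short steps, Python scripts to look and compute and a tool call to move; the robot and the scene stay as the last step left them, time stands still between calls to the robot, and variables do not carry over. Pictures are saved under pics/ and viewed, about 8 in all and at most 12, crops included, and the job is handed in when it is done.

Besides the shell and the picture viewer there is one more tool, called after "Emit:" as a command line: name --argument value ..., lists and objects as JSON in quotes. arm_command: Moves the arm, as the interface text tells. Its arguments: {"type":"object","properties":{"commands":{"type":"array"},"grip":{"type":"number"},"force":{"type":"number"}},"required":["commands"]}

```bash
mkdir -p pics; ls; cat > h.py <<'E'
import numpy as np, cv2
from station import env
def world(c, uv, z=None):
    """pixel(s)->world; with depth, or on plane z"""
    uv=np.asarray(uv,float).reshape(-1,2)
    n=cv2.undistortPoints(uv.reshape(-1,1,2),c["camera_matrix"],c["dist"]).reshape(-1,2)
    r=np.c_[n,np.ones(len(n))]; R=c["pose"][:3,:3]; t=c["pose"][:3,3]
    d=r@R.T
    if z is None:
        s=c["depth"][uv[:,1].astype(int),uv[:,0].astype(int)]
    else: s=(z-t[2])/d[:,2]
    return t+d*s[:,None]
def pix(c,P):
    R=c["pose"][:3,:3]; t=c["pose"][:3,3]
    q=(np.asarray(P,float).reshape(-1,3)-t)@R
    return cv2.projectPoints(q,np.zeros(3),np.zeros(3),c["camera_matrix"],c["dist"])[0].reshape(-1,2)
E
python3 - <<'E'
from h import *
s=env.state(); print({k:np.round(v,3).tolist() for k,v in s.items()}, env.tip_extent)
for n in ["top","side"]:
    c=env.read_camera(n); cv2.imwrite(f"pics/{n}0.png",c["img"])
    print(n,np.round(c["pose"],3).tolist())
    for l in ["jig","bar_tip","block_center","keeper","vee","chalk","nut"]:
        for d in env.cut_out(l,n):
            ys,xs=np.nonzero(d["mask"]); 
            print(l,round(d["p"],2),d["extent"],(int(xs.mean()),int(ys.mean())),np.round(np.median(world(c,np.c_[xs,ys]),0),3) )
E
```

```text
pics
{'clock': 0.0, 'joints': [-77.383, 17.214, 87.181, 0.001, 75.67, -3.815], 'qvel': [0.053, 0.026, -0.007, -0.062, -0.021, -0.079], 'joint_torque': [-0.002, -53.181, -35.274, 0.071, 0.024, -0.0], 'eef_pos': [0.156, -0.527, 0.227], 'tool_rot': [[0.959, 0.283, -0.0], [0.283, -0.959, 0.001], [0.0, -0.001, -1.0]], 'contact_force': [-0.887, 0.191, 0.938], 'torque': [-0.001, -0.012, 0.01], 'grip_width': 0.094} 0.022
top [[-0.027, -0.998, 0.055, 0.521], [-1.0, 0.026, -0.01, 0.057], [0.008, -0.055, -0.998, 1.38], [0.0, 0.0, 0.0, 1.0]]
jig 0.87 [280.9, 216.3, 364.5, 278.9] (324, 246) [0.449 0.033 0.009]
bar_tip 0.96 [287.6, 207.3, 334.1, 249.1] (312, 225) [0.519 0.075 0.021]
block_center 0.85 [334.7, 153.1, 359.8, 178.8] (346, 165) [ 0.713 -0.039  0.026]
block_center 0.7 [407.1, 239.1, 426.7, 265.9] (415, 252) [ 0.422 -0.256  0.026]
block_center 0.7 [409.6, 124.5, 424.7, 150.5] (418, 136) [ 0.804 -0.283  0.026]
keeper 0.41 [348.8, 214.1, 356.2, 232.7] (351, 222) [ 0.525 -0.05   0.021]
vee 0.62 [201.0, 237.1, 222.3, 257.5] (212, 246) [0.461 0.402 0.035]
chalk 0.64 [295.6, 254.3, 303.4, 275.0] (297, 265) [0.391 0.13  0.017]
side [[0.998, -0.034, 0.058, 0.529], [-0.066, -0.371, 0.926, -0.84], [-0.01, -0.928, -0.372, 0.441], [0.0, 0.0, 0.0, 1.0]]
jig 0.73 [231.3, 209.9, 311.4, 273.2] (265, 242) [ 0.455 -0.011  0.009]
bar_tip 0.81 [264.9, 216.1, 318.7, 244.5] (291, 225) [0.519 0.076 0.02 ]
bar_tip 0.64 [210.6, 293.3, 260.2, 326.0] (238, 309) [ 0.426 -0.271  0.023]
block_center 0.93 [357.6, 230.5, 389.8, 260.0] (375, 244) [ 0.714 -0.052  0.023]
block_center 0.84 [209.7, 293.9, 262.7, 326.7] (238, 309) [ 0.425 -0.272  0.023]
block_center 0.67 [431.2, 292.4, 483.7, 327.9] (454, 307) [ 0.802 -0.299  0.023]
keeper 0.68 [284.2, 232.0, 312.0, 253.2] (298, 246) [ 0.539 -0.051  0.019]
vee 0.64 [264.9, 173.1, 283.5, 194.9] (274, 183) [0.465 0.388 0.026]
nut 0.58 [379.9, 271.6, 394.2, 283.3] (385, 276) [ 0.71  -0.178  0.012]
```

View pics/top0.png

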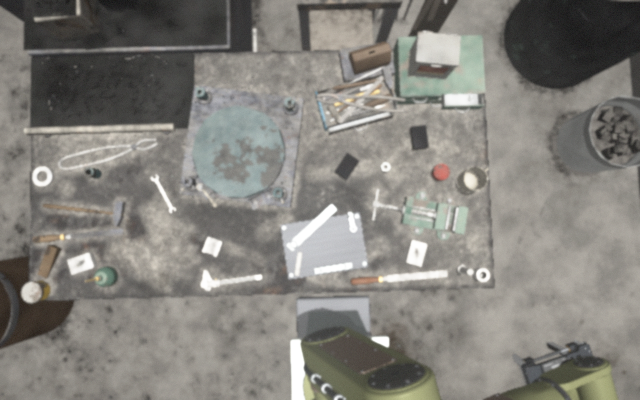

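View pics/side0.png

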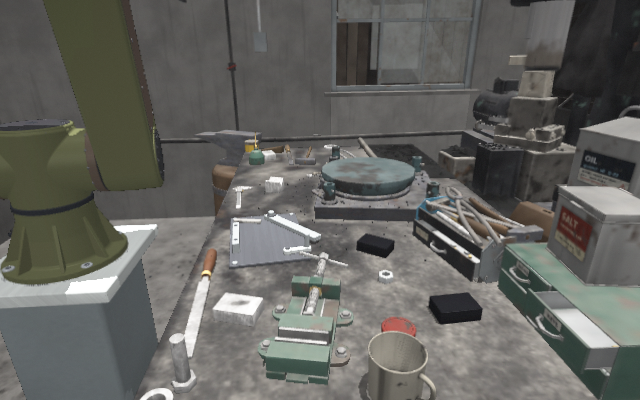

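The black blocks at top (346,165) and (418,136) are look-alikes. The bright one at top (415,252) / side (238,309) matches the ground steel block; the white pieces at (80,263) and (212,246) are something else and the vee. I'll move in for a close look.

Emit:
arm_command --commands '[{"x":31,"y":-16,"z":-7},{"x":31,"y":-16,"z":-7},{"x":31,"y":-16,"z":-7},{"x":31,"y":-16,"z":-7},{"x":31,"y":-16,"z":-7},{"x":31,"y":-16,"z":-7},{"x":31,"y":-16,"z":-7},{"x":31,"y":-16,"z":-7},{"x":31,"y":-16,"z":-7},{"x":31,"y":-16,"z":-7},{"x":31,"y":-16,"z":-7},{"x":31,"y":-16,"z":-7},{"x":31,"y":-16,"z":-7}]' --grip 1

```text
invalid input
```

```bash
python3 - <<'E'
from h import *
s=env.state(); print(s["eef_pos"],s["tool_rot"])
c=env.read_camera("wrist"); cv2.imwrite(f"pics/w1.png",c["img"]); print(np.round(c["pose"],3).tolist())
for l in ["jig","block_center","keeper","bar_tip"]:
    for d in env.cut_out(l,"wrist"):
        ys,xs=np.nonzero(d["mask"]); print(l,round(d["p"],2),d["extent"],np.round(np.median(world(c,np.c_[xs,ys]),0),3))
        if l=="block_center":
            w=world(c,np.c_[xs,ys]); w=w[w[:,2]>.02]; print(cv2.minAreaRect((w[:,:2]*1000).astype(np.float32)), np.median(w[:,2]))
E
```

```text
[ 0.1555846  -0.52752567  0.22746452] [[ 9.59158623e-01  2.82868760e-01 -2.91459590e-06]
 [ 2.82868759e-01 -9.59158623e-01 -2.62125197e-05]
 [-1.02102627e-05  2.43175162e-05 -1.00000000e+00]]
[[0.283, -0.933, -0.223, 0.221], [-0.959, -0.275, -0.065, -0.508], [-0.001, 0.232, -0.973, 0.385], [0.0, 0.0, 0.0, 1.0]]
```

View pics/w1.png

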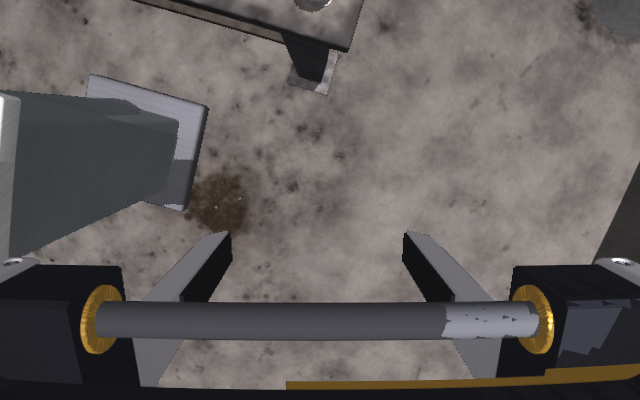

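The wrist view shows only the floor, because the move was refused. I'll give every row all six keys.

Emit:
arm_command --commands '[{"x":31,"y":-16,"z":-7,"ax":0,"ay":0,"az":0},{"x":31,"y":-16,"z":-7,"ax":0,"ay":0,"az":0},{"x":31,"y":-16,"z":-7,"ax":0,"ay":0,"az":0},{"x":31,"y":-16,"z":-7,"ax":0,"ay":0,"az":0},{"x":31,"y":-16,"z":-7,"ax":0,"ay":0,"az":0},{"x":31,"y":-16,"z":-7,"ax":0,"ay":0,"az":0},{"x":31,"y":-16,"z":-7,"ax":0,"ay":0,"az":0},{"x":31,"y":-16,"z":-7,"ax":0,"ay":0,"az":0},{"x":31,"y":-16,"z":-7,"ax":0,"ay":0,"az":0},{"x":31,"y":-16,"z":-7,"ax":0,"ay":0,"az":0},{"x":31,"y":-16,"z":-7,"ax":0,"ay":0,"az":0},{"x":31,"y":-16,"z":-7,"ax":0,"ay":0,"az":0}]' --grip 1

```text
clock: 2.05
eef_pos: [0.4072, -0.2867, 0.2972]
tool_rot: [[0.959, 0.283, -0.0], [0.283, -0.959, 0.0], [-0.0, -0.0, -1.0]]
contact_force: [0.5, 0.0, -0.5]
grip_width: 0.0941
```

```bash
cat > look.py <<'E'
from h import *
import sys
s=env.state(); print(np.round(s["eef_pos"],4),np.round(s["tool_rot"],3).tolist(),s["clock"])
c=env.read_camera("wrist"); cv2.imwrite(f"pics/{sys.argv[1]}.png",c["img"]); print(np.round(c["pose"],3).tolist())
import pickle; pickle.dump(c,open("last.pkl","wb"))
for l in sys.argv[2:]:
    for d in env.cut_out(l,"wrist"):
        ys,xs=np.nonzero(d["mask"]); w=world(c,np.c_[xs,ys]); zt=np.percentile(w[:,2],80)
        print(l,round(d["p"],2),d["extent"],np.round(np.median(w,0),4))
        w=w[abs(w[:,2]-zt)<.003]; print("  top",zt,cv2.minAreaRect((w[:,:2]*1000).astype(np.float32)))
E
python3 look.py w2 jig block_center keeper bar_tip
```

```text
[ 0.4072 -0.2867  0.2972] [[0.959, 0.283, -0.0], [0.283, -0.959, 0.0], [-0.0, -0.0, -1.0]] 2.05
[[0.283, -0.933, -0.224, 0.472], [-0.959, -0.275, -0.065, -0.268], [-0.001, 0.233, -0.973, 0.455], [0.0, 0.0, 0.0, 1.0]]
jig 0.68 [0.0, 0.0, 188.3, 151.9] [0.4538 0.0047 0.0086]
  top 0.00957380858706941 ((457.9407958984375, 29.275802612304688), (181.702880859375, 239.9475860595703), 7.474374294281006)
block_center 0.79 [267.3, 120.0, 333.1, 194.1] [ 0.4261 -0.2576  0.0251]
  top 0.025868924563154806 ((424.7837219238281, -257.4383544921875), (49.978973388671875, 75.11441040039062), 72.27656555175781)
keeper 0.98 [146.2, 0.0, 161.9, 49.4] [ 0.526  -0.0528  0.0197]
  top 0.02148997001227956 ((527.9622802734375, -52.8878173828125), (52.96664810180664, 17.40566635131836), 7.201013565063477)
bar_tip 0.85 [0.0, 1.1, 82.7, 51.7] [0.4966 0.1013 0.0202]
  top 0.021140067058198174 ((501.05828857421875, 99.95287322998047), (27.05893325805664, 118.28992462158203), 41.084571838378906)
bar_tip 0.43 [0.0, 0.9, 187.8, 149.1] [0.4542 0.0048 0.0086]
  top 0.00957582363396482 ((457.9554748535156, 29.095733642578125), (181.59449768066406, 239.98094177246094), 7.65198278427124)
```

View pics/w2.png

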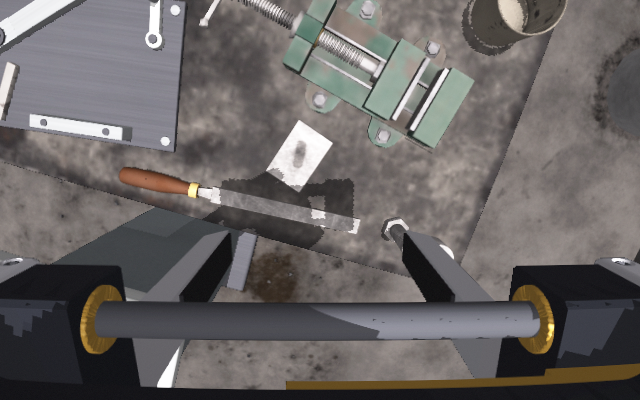

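Wrist view: the bright steel block with a dark smudge is at (300,155), 50x75x25, with the jig at upper left. Its shape and size fit, so this is the block. Next I'll look at the jig from above.

Emit:
arm_command --commands '[{"x":7.5,"y":-32,"z":5,"ax":0,"ay":0,"az":0.155},{"x":7.5,"y":-32,"z":5,"ax":0,"ay":0,"az":0.155},{"x":7.5,"y":-32,"z":5,"ax":0,"ay":0,"az":0.155},{"x":7.5,"y":-32,"z":5,"ax":0,"ay":0,"az":0.155},{"x":7.5,"y":-32,"z":5,"ax":0,"ay":0,"az":0.155},{"x":7.5,"y":-32,"z":5,"ax":0,"ay":0,"az":0.155},{"x":7.5,"y":-32,"z":5,"ax":0,"ay":0,"az":0.155},{"x":7.5,"y":-32,"z":5,"ax":0,"ay":0,"az":0.155},{"x":7.5,"y":-32,"z":5,"ax":0,"ay":0,"az":0.155},{"x":7.5,"y":-32,"z":5,"ax":0,"ay":0,"az":0.155},{"x":7.5,"y":-32,"z":5,"ax":0,"ay":0,"az":0.155}]'

```text
clock: 3.22
eef_pos: [0.3892, 0.0413, 0.2476]
tool_rot: [[0.991, 0.132, 0.0], [0.132, -0.991, -0.0], [0.0, 0.0, -1.0]]
contact_force: [0.5, 0.1, 1.1]
grip_width: 0.0939
```

```bash
python3 look.py w3 jig keeper bar_tip chalk
```

```text
[0.3892 0.0413 0.2476] [[0.991, 0.132, 0.0], [0.132, -0.991, -0.0], [0.0, 0.0, -1.0]] 3.2167
[[0.132, -0.964, -0.23, 0.457], [-0.991, -0.128, -0.03, 0.05], [-0.001, 0.232, -0.973, 0.405], [0.0, 0.0, 0.0, 1.0]]
jig 0.73 [199.0, 23.1, 451.2, 203.1] [0.4582 0.0308 0.0083]
  top 0.009234298833088494 ((457.2978515625, 42.867401123046875), (183.59390258789062, 265.17840576171875), 7.388439178466797)
keeper 0.57 [409.0, 23.7, 435.9, 93.9] [ 0.5346 -0.0473  0.0199]
  top 0.0351695136053784 ((553.7459106445312, -42.883941650390625), (11.482109069824219, 6.322958469390869), 39.033836364746094)
bar_tip 0.82 [211.3, 2.0, 384.0, 122.7] [0.5244 0.0724 0.0202]
  top 0.02093180088171077 ((518.1226196289062, 80.8414077758789), (26.003942489624023, 198.33197021484375), 41.02748489379883)
bar_tip 0.37 [0.0, 47.9, 42.2, 106.0] [0.4636 0.3827 0.0244]
  top 0.03744094253073926 ((458.61236572265625, 386.3988037109375), (14.552729606628418, 49.66741180419922), 67.32793426513672)
chalk 0.63 [229.2, 129.0, 255.3, 197.1] [0.4038 0.128  0.0165]
  top 0.017248487914968125 ((400.8753662109375, 128.4782257080078), (12.758261680603027, 74.77881622314453), 79.98765563964844)
chalk 0.46 [534.6, 148.3, 613.5, 225.4] [ 0.4267 -0.2488  0.0246]
  top 0.025422645196953208 ((424.33648681640625, -257.2579345703125), (52.33107376098633, 74.73607635498047), 71.3105697631836)
```

View pics/w3.png

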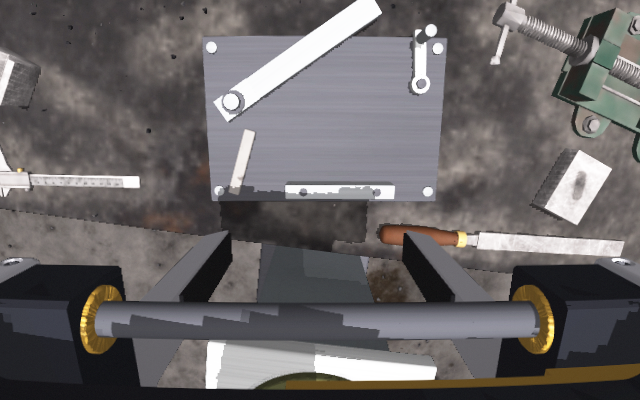

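The jig is fully visible: fence (340,190), bar from (230,102) to (365,10), keeper (421,65), chalk (243,160). Now the jig-frame check from the depth data, plus a precise block pose.

```bash
cat >> h.py <<'E'
th=np.radians(7.39); O=np.array([.4772,.0530]); 
RJ=np.array([[np.cos(th),-np.sin(th)],[np.sin(th),np.cos(th)]])
def tojig(p): return (np.asarray(p)[...,:2]-O)@RJ
def fromjig(p): return O+np.asarray(p)@RJ.T
E
python3 - <<'E'
from h import *
import pickle
c=pickle.load(open("last.pkl","rb"))
v,u=np.mgrid[0:225,150:640]; uv=np.c_[u.ravel(),v.ravel()]; w=world(c,uv); j=tojig(w)*1000; z=w[:,2]*1000
def box(n,m): 
    q=j[m]; print(n,m.sum(),"pct",np.percentile(q,[1,50,99],axis=0).round(1).tolist(),cv2.minAreaRect(q.astype(np.float32)))
box("fence",(abs(z-34)<3)&(j[:,0]<-70)&(j[:,0]>-120)&(abs(j[:,1])<120))
box("pinhead",(abs(z-32.5)<3)&(abs(j[:,0])<25)&(abs(j[:,1]-90)<25))
box("plate",(abs(z-8)<2.5)&(abs(j[:,0]+21)<110)&(abs(j[:,1]+7)<150))
box("bar",(abs(z-20)<2.5)&(j[:,0]>-20)&(j[:,0]<130)&(j[:,1]>-80)&(j[:,1]<120))
box("lever",(abs(z-19)<3)&(j[:,0]>5)&(j[:,0]<85)&(j[:,1]<-85)&(j[:,1]>-135))
box("post",(z>40)&(z<60)&(j[:,0]>5)&(j[:,0]<85)&(j[:,1]<-70)&(j[:,1]>-145))
# obstacles near block
b=np.array([.4246,-.2574])
for a in(72.,):
    e=np.array([np.cos(np.radians(a)),np.sin(np.radians(a))]);f=np.array([e[1],-e[0]])
    d=(w[:,:2]-b); p=d@e*1000;q=d@f*1000
    m=(abs(q)<45)&(abs(p)<110)&(z>4)&(abs(p)>28)
    for lo in range(-110,110,10):
        k=m&(p>=lo)&(p<lo+10)
        if k.sum(): print(lo,k.sum(),"q",q[k].min().round(),q[k].max().round(),"zmax",z[k].max().round())
print(env.state()["joints"])
E
```

```text
fence 1552 pct [[-103.3, -83.4], [-95.5, -24.2], [-88.2, 33.6]] ((-95.87495422363281, -25.057689666748047), (119.45708465576172, 15.685151100158691), 89.8382568359375)
pinhead 220 pct [[-8.7, 81.8], [-0.6, 89.2], [7.3, 97.7]] ((-0.5411815643310547, 89.54168701171875), (16.73932456970215, 15.908167839050293), 44.00928497314453)
plate 31409 pct [[-110.6, -137.2], [-19.6, -17.2], [66.8, 122.3]] ((-13.298370361328125, -7.54327392578125), (265.29736328125, 199.2030792236328), 89.99382781982422)
bar 4235 pct [[-14.6, -60.3], [49.8, 13.7], [99.0, 105.4]] ((44.216983795166016, 22.41840362548828), (26.172285079956055, 198.39251708984375), 33.637481689453125)
lever 608 pct [[10.4, -118.7], [37.0, -107.5], [72.3, -100.4]] ((41.655250549316406, -110.40176391601562), (20.042095184326172, 62.90230178833008), 88.45955657958984)
post 178 pct [[58.8, -112.9], [64.0, -106.1], [70.1, -101.7]] ((64.34484100341797, -107.2689208984375), (11.844629287719727, 11.210432052612305), 36.201725006103516)
[ 6.05313085e-01 -4.69522704e+00  1.08679269e+02 -1.30778699e-03
  7.60113745e+01  8.31857294e+01]
```

Emit:
arm_command --commands '[{"x":-0.4,"y":30.1,"z":12,"ax":0,"ay":0,"az":0.448},{"x":-0.4,"y":30.1,"z":12,"ax":0,"ay":0,"az":0.448},{"x":-0.4,"y":30.1,"z":12,"ax":0,"ay":0,"az":0.448},{"x":-0.4,"y":30.1,"z":12,"ax":0,"ay":0,"az":0.448},{"x":-0.4,"y":30.1,"z":12,"ax":0,"ay":0,"az":0.448},{"x":-0.4,"y":30.1,"z":12,"ax":0,"ay":0,"az":0.448},{"x":-0.4,"y":30.1,"z":12,"ax":0,"ay":0,"az":0.448},{"x":-0.4,"y":30.1,"z":12,"ax":0,"ay":0,"az":0.448},{"x":-0.4,"y":30.1,"z":12,"ax":0,"ay":0,"az":0.448},{"x":-0.4,"y":30.1,"z":12,"ax":0,"ay":0,"az":0.448},{"x":-0.4,"y":30.1,"z":12,"ax":0,"ay":0,"az":0.448}]' --grip 0.85

```text
clock: 4.38
eef_pos: [0.4243, -0.2572, 0.1275]
tool_rot: [[0.95, -0.312, -0.0], [-0.312, -0.95, 0.0], [-0.0, -0.0, -1.0]]
contact_force: [-1.0, -0.6, 0.1]
grip_width: 0.0798
```

```bash
python3 look.py w4 block_center
```

```text
[ 0.4243 -0.2572  0.1275] [[0.95, -0.312, -0.0], [-0.312, -0.95, 0.0], [-0.0, -0.0, -1.0]] 4.3833
[[-0.312, -0.924, -0.221, 0.489], [-0.95, 0.303, 0.074, -0.278], [-0.001, 0.233, -0.972, 0.285], [0.0, 0.0, 0.0, 1.0]]
block_center 0.69 [284.1, 156.1, 353.4, 257.9] [ 0.4276 -0.2585  0.0252]
  top 0.025757139283604503 ((424.6036376953125, -257.85906982421875), (50.02812576293945, 75.35552978515625), 72.0592269897461)
```

View pics/w4.png

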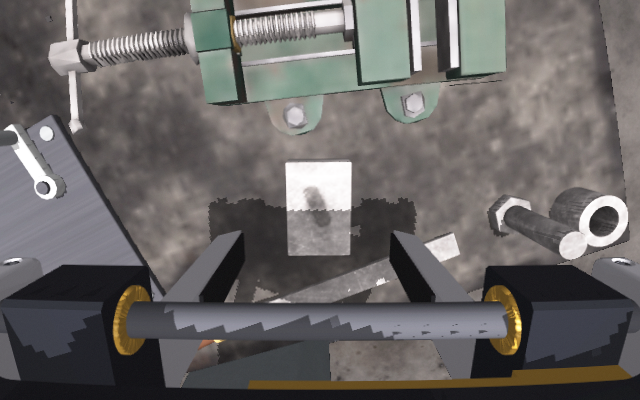

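Wrist view: the block is square between the open jaws at (318,207). Going down to grip it.

Emit:
arm_command --commands '[{"x":0,"y":0.05,"z":4,"ax":0,"ay":0,"az":0},{"x":0,"y":0.05,"z":7.5,"ax":0,"ay":0,"az":0},{"x":0,"y":0.05,"z":9.5,"ax":0,"ay":0,"az":0},{"x":0,"y":0.05,"z":10.2,"ax":0,"ay":0,"az":0},{"x":0,"y":0.05,"z":10.2,"ax":0,"ay":0,"az":0},{"x":0,"y":0.05,"z":10.2,"ax":0,"ay":0,"az":0}]'

```text
clock: 4.98
eef_pos: [0.4252, -0.2576, 0.0268]
tool_rot: [[0.951, -0.31, 0.001], [-0.31, -0.951, -0.001], [0.001, 0.0, -1.0]]
contact_force: [1.1, 0.1, 0.0]
grip_width: 0.08
```

Emit:
arm_command --commands '[{"x":0,"y":0,"z":0,"ax":0,"ay":0,"az":0},{"x":0,"y":0,"z":0,"ax":0,"ay":0,"az":0},{"x":0,"y":0,"z":0,"ax":0,"ay":0,"az":0},{"x":0,"y":0,"z":0,"ax":0,"ay":0,"az":0},{"x":0,"y":0,"z":0,"ax":0,"ay":0,"az":0},{"x":0,"y":0,"z":0,"ax":0,"ay":0,"az":0}]' --grip 0.4 --force 40

```text
clock: 5.48
eef_pos: [0.4247, -0.2579, 0.0259]
tool_rot: [[0.95, -0.311, 0.0], [-0.311, -0.95, -0.001], [0.001, 0.0, -1.0]]
contact_force: [-1.9, -0.5, 6.9]
grip_width: 0.05
```

Emit:
arm_command --commands '[{"x":0,"y":0,"z":-2,"ax":0,"ay":0,"az":0},{"x":0,"y":0,"z":-5,"ax":0,"ay":0,"az":0},{"x":0,"y":0,"z":-6,"ax":0,"ay":0,"az":0},{"x":0,"y":0,"z":-6,"ax":0,"ay":0,"az":0}]'

```text
clock: 5.82
eef_pos: [0.4253, -0.2581, 0.0871]
tool_rot: [[0.95, -0.311, 0.003], [-0.311, -0.95, -0.002], [0.003, 0.001, -1.0]]
contact_force: [-0.2, 0.0, -7.2]
grip_width: 0.0495
```

Emit:
arm_command --commands '[{"x":-7,"y":-25.7,"z":0,"ax":0,"ay":0,"az":-0.445},{"x":-7,"y":-25.7,"z":0,"ax":0,"ay":0,"az":-0.445},{"x":-7,"y":-25.7,"z":0,"ax":0,"ay":0,"az":-0.445},{"x":-7,"y":-25.7,"z":0,"ax":0,"ay":0,"az":-0.445},{"x":-7,"y":-25.7,"z":0,"ax":0,"ay":0,"az":-0.445},{"x":-7,"y":-25.7,"z":0,"ax":0,"ay":0,"az":-0.445},{"x":-7,"y":-25.7,"z":0,"ax":0,"ay":0,"az":-0.445},{"x":-7,"y":-25.7,"z":0,"ax":0,"ay":0,"az":-0.445},{"x":-7,"y":-25.7,"z":0,"ax":0,"ay":0,"az":-0.445},{"x":-7,"y":-25.7,"z":0,"ax":0,"ay":0,"az":-0.445},{"x":-7,"y":-25.7,"z":0,"ax":0,"ay":0,"az":-0.445}]'

```text
clock: 6.73
eef_pos: [0.4376, 0.0076, 0.0848]
tool_rot: [[0.992, 0.127, -0.001], [0.127, -0.992, 0.0], [-0.001, -0.0, -1.0]]
contact_force: [0.1, -0.9, -7.3]
grip_width: 0.0492
```

```bash
python3 - <<'E'
from h import *
s=env.state(); p=s["eef_pos"]; print(tojig(p)*1000,p[2],np.degrees(np.arctan2(s["tool_rot"][1][0],s["tool_rot"][0][0])),s["joints"],s["contact_force"])
E
python3 look.py w5 block_center
```

```text
[-45.10340118 -39.90076983] 0.0847793981706357 7.31031390499947 [-3.79686403e+00  1.38473434e+01  1.12754586e+02 -2.75745944e-03
  5.34565371e+01  7.88944697e+01] [ 0.11453162 -0.90755067 -7.27872188]
[0.4376 0.0076 0.0848] [[0.992, 0.127, -0.001], [0.127, -0.992, 0.0], [-0.001, -0.0, -1.0]] 6.7333
[[0.127, -0.964, -0.232, 0.505], [-0.992, -0.124, -0.029, 0.016], [-0.001, 0.233, -0.972, 0.242], [0.0, 0.0, 0.0, 1.0]]
block_center 0.93 [260.3, 180.1, 370.3, 304.4] [0.4498 0.0094 0.084 ]
  top 0.08452862083374399 ((445.6450500488281, 8.776674270629883), (59.94399642944336, 50.21266174316406), 7.860374927520752)
```

View pics/w5.png

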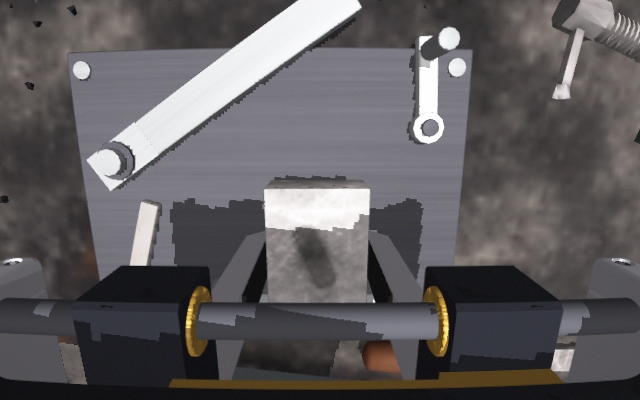

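The block is held square over the plate, clear of the bar and keeper. Lowering it now.

Emit:
arm_command --commands '[{"x":0.1,"y":0,"z":2.5,"ax":0,"ay":0,"az":0},{"x":0.1,"y":0,"z":4,"ax":0,"ay":0,"az":0},{"x":0.1,"y":0,"z":4.6,"ax":0,"ay":0,"az":0},{"x":0.1,"y":0,"z":4.85,"ax":0,"ay":0,"az":0},{"x":0.1,"y":0,"z":5.05,"ax":0,"ay":0,"az":0},{"x":0.1,"y":0,"z":5.05,"ax":0,"ay":0,"az":0}]'

```text
clock: 7.33
eef_pos: [0.4392, 0.0083, 0.0353]
tool_rot: [[0.992, 0.128, 0.001], [0.128, -0.992, -0.0], [0.001, 0.0, -1.0]]
contact_force: [-0.3, 0.5, -6.8]
grip_width: 0.0498
```

Emit:
arm_command --commands '[{"x":0,"y":0,"z":0.1,"ax":0,"ay":0,"az":0},{"x":0,"y":0,"z":0.15,"ax":0,"ay":0,"az":0},{"x":0,"y":0,"z":0.15,"ax":0,"ay":0,"az":0}]'

```text
clock: 7.58
eef_pos: [0.4392, 0.0085, 0.0339]
tool_rot: [[0.992, 0.128, 0.001], [0.128, -0.992, -0.0], [0.001, 0.0, -1.0]]
contact_force: [1.1, 0.5, -5.5]
grip_width: 0.0493
```

Emit:
arm_command --commands '[{"x":-0.2,"y":0,"z":0,"ax":0,"ay":0,"az":0},{"x":-0.4,"y":0,"z":0,"ax":0,"ay":0,"az":0},{"x":-0.55,"y":0,"z":0,"ax":0,"ay":0,"az":0},{"x":-0.6,"y":0,"z":0,"ax":0,"ay":0,"az":0},{"x":-0.65,"y":0,"z":0,"ax":0,"ay":0,"az":0},{"x":-0.65,"y":0,"z":0,"ax":0,"ay":0,"az":0}]'

```text
clock: 8.08
eef_pos: [0.4329, 0.0077, 0.0339]
tool_rot: [[0.992, 0.128, 0.001], [0.128, -0.992, -0.0], [0.001, 0.0, -1.0]]
contact_force: [1.9, 0.4, 2.1]
grip_width: 0.0501
```

Emit:
arm_command --commands '[{"x":-0.1,"y":0,"z":0,"ax":0,"ay":0,"az":0},{"x":-0.2,"y":0,"z":0,"ax":0,"ay":0,"az":0},{"x":-0.25,"y":0,"z":0,"ax":0,"ay":0,"az":0},{"x":-0.25,"y":0,"z":0,"ax":0,"ay":0,"az":0}]'

```text
clock: 8.42
eef_pos: [0.4315, 0.0074, 0.034]
tool_rot: [[0.992, 0.128, 0.004], [0.128, -0.992, 0.0], [0.004, 0.0, -1.0]]
contact_force: [12.0, 1.8, -4.0]
grip_width: 0.0497
```

Emit:
arm_command --commands '[{"x":0,"y":0,"z":0,"ax":0,"ay":0,"az":0},{"x":0,"y":0,"z":0,"ax":0,"ay":0,"az":0},{"x":0,"y":0,"z":0,"ax":0,"ay":0,"az":0},{"x":0,"y":0,"z":0,"ax":0,"ay":0,"az":0},{"x":0,"y":0,"z":-2,"ax":0,"ay":0,"az":0},{"x":0,"y":0,"z":-5,"ax":0,"ay":0,"az":0},{"x":0,"y":0,"z":-5,"ax":0,"ay":0,"az":0},{"x":2.5,"y":0,"z":-5,"ax":0,"ay":0,"az":0},{"x":5.5,"y":0,"z":-5,"ax":0,"ay":0,"az":0},{"x":5.5,"y":0,"z":-5,"ax":0,"ay":0,"az":0}]' --grip 0.72

```text
clock: 9.25
eef_pos: [0.4878, 0.0147, 0.0835]
tool_rot: [[0.992, 0.129, 0.002], [0.129, -0.992, -0.0], [0.002, 0.0, -1.0]]
contact_force: [-0.4, -0.7, -0.0]
grip_width: 0.0676
```

Emit:
arm_command --commands '[{"x":0,"y":0,"z":0,"ax":0,"ay":0,"az":0},{"x":0,"y":0,"z":0,"ax":0,"ay":0,"az":0},{"x":0,"y":0,"z":0,"ax":0,"ay":0,"az":0},{"x":0,"y":0,"z":0,"ax":0,"ay":0,"az":0},{"x":0,"y":0,"z":0,"ax":0,"ay":0,"az":0},{"x":0,"y":0,"z":0,"ax":0,"ay":0,"az":0},{"x":0,"y":0,"z":0,"ax":0,"ay":0,"az":0}]' --grip 0 --force 20

```text
clock: 9.83
eef_pos: [0.4844, 0.0144, 0.0836]
tool_rot: [[0.992, 0.128, 0.0], [0.128, -0.992, -0.0], [0.0, 0.0, -1.0]]
contact_force: [-0.2, 0.0, -0.3]
grip_width: 0.0247
```

```bash
cat > jp.py <<'E'
from h import *
s=env.state(); p=s["eef_pos"]; print(tojig(p)*1000,p[2],"ang",np.degrees(np.arctan2(s["tool_rot"][1][0],s["tool_rot"][0][0])),s["joints"].round(1),s["contact_force"].round(1),s["grip_width"],s["clock"])
E
python3 jp.py; python3 look.py w6 block_center
python3 - <<'E'
from h import *
import pickle
c=pickle.load(open("last.pkl","rb"))
for d in env.cut_out("block_center","wrist")[:1]:
    ys,xs=np.nonzero(d["mask"]); w=world(c,np.c_[xs,ys]); w=w[abs(w[:,2]-.033)<.003]; j=tojig(w)*1000; print(np.percentile(j,[1,50,99],axis=0),cv2.minAreaRect(j.astype(np.float32)))
E
```

```text
[  2.17728564 -39.18152857] 0.08356283406446656 ang 7.373288351633799 [ -2.6  19.2 105.7   0.   55.1  80. ] [-0.2  0.  -0.3] 0.02471493739611997 9.8333
[0.4844 0.0144 0.0836] [[0.992, 0.128, 0.0], [0.128, -0.992, -0.0], [0.0, 0.0, -1.0]] 9.8333
[[0.129, -0.965, -0.231, 0.552], [-0.992, -0.125, -0.029, 0.023], [-0.001, 0.232, -0.973, 0.241], [0.0, 0.0, 0.0, 1.0]]
block_center 0.77 [279.6, 242.6, 355.6, 356.2] [0.4488 0.0101 0.0331]
  top 0.03367173004435903 ((431.81005859375, 7.26788330078125), (76.12074279785156, 49.55242919921875), 7.5358195304870605)
[[-87.62613219 -62.11846321]
 [-37.42354325 -38.56687152]
 [-13.34998565 -16.49165484]] ((-50.895084381103516, -39.51420974731445), (76.12076568603516, 49.55242156982422), 0.14559213817119598)
```

The block is at jig (-50.9,-39.5), 0.15° off square. I'll push its end with the closed fingers to seat it.

Emit:
arm_command --commands '[{"x":0.1,"y":0,"z":2,"ax":0,"ay":0,"az":0},{"x":0.1,"y":0,"z":4,"ax":0,"ay":0,"az":0},{"x":0.1,"y":0,"z":5,"ax":0,"ay":0,"az":0},{"x":0.1,"y":0,"z":5,"ax":0,"ay":0,"az":0},{"x":-0.3,"y":0,"z":5,"ax":0,"ay":0,"az":0},{"x":-0.5,"y":0,"z":5,"ax":0,"ay":0,"az":0},{"x":-0.65,"y":0,"z":5,"ax":0,"ay":0,"az":0},{"x":-0.75,"y":0,"z":5,"ax":0,"ay":0,"az":0},{"x":-0.8,"y":0,"z":5,"ax":0,"ay":0,"az":0},{"x":-0.8,"y":0,"z":5,"ax":0,"ay":0,"az":0}]'

```text
clock: 10.82
eef_pos: [0.4775, 0.0134, 0.0343]
tool_rot: [[0.992, 0.128, 0.003], [0.128, -0.992, 0.0], [0.003, 0.0, -1.0]]
contact_force: [2.9, 0.6, 2.8]
grip_width: 0.0004
```

Emit:
arm_command --commands '[{"x":-0.15,"y":0,"z":0,"ax":0,"ay":0,"az":0},{"x":-0.25,"y":0,"z":0,"ax":0,"ay":0,"az":0},{"x":-0.3,"y":0,"z":0,"ax":0,"ay":0,"az":0},{"x":-0.3,"y":0,"z":0,"ax":0,"ay":0,"az":0}]'

```text
clock: 11.15
eef_pos: [0.4773, 0.0133, 0.0351]
tool_rot: [[0.992, 0.128, 0.01], [0.128, -0.992, 0.0], [0.01, 0.001, -1.0]]
contact_force: [20.9, 5.2, -4.1]
grip_width: 0.0001
```

The block is seated against the fence with about 21 N. Next I'll go round to the outside of the bar.

Emit:
arm_command --commands '[{"x":1,"y":0,"z":0,"ax":0,"ay":0,"az":0},{"x":1.2,"y":0,"z":-2.5,"ax":0,"ay":0,"az":0},{"x":1.2,"y":0,"z":-5,"ax":0,"ay":0,"az":0},{"x":4,"y":-1,"z":-5,"ax":0,"ay":0,"az":0},{"x":8,"y":-2.2,"z":-5,"ax":0,"ay":0,"az":0},{"x":11.8,"y":-2.2,"z":-5,"ax":0,"ay":0,"az":0},{"x":11.8,"y":-2.2,"z":-5,"ax":0,"ay":0,"az":0},{"x":11.8,"y":-2.2,"z":-5,"ax":0,"ay":0,"az":0},{"x":11.8,"y":-2.2,"z":-5,"ax":0,"ay":0,"az":0}]'

```text
clock: 11.9
eef_pos: [0.5868, 0.0499, 0.0829]
tool_rot: [[0.992, 0.129, -0.002], [0.129, -0.992, -0.0], [-0.002, -0.0, -1.0]]
contact_force: [-0.9, 0.1, 0.2]
grip_width: 0.0003
```

```bash
python3 jp.py; python3 look.py w7 bar_tip block_center
python3 - <<'E'
from h import *
import pickle
c=pickle.load(open("last.pkl","rb"))
for l,z in(("block_center",.033),("bar_tip",.02)):
  for d in env.cut_out(l,"wrist")[:1]:
    ys,xs=np.nonzero(d["mask"]); w=world(c,np.c_[xs,ys]); w=w[abs(w[:,2]-z)<.003]; j=tojig(w)*1000; print(l,cv2.minAreaRect(j.astype(np.float32)))
E
```

```text
[108.31607058 -17.17614486] 0.0828903857558827 ang 7.384052407586602 [ 1.3 30.8 88.3 -0.  60.9 83.9] [-0.9  0.1  0.2] 0.0003112197150917227 11.9
[0.5868 0.0499 0.0829] [[0.992, 0.129, -0.002], [0.129, -0.992, -0.0], [-0.002, -0.0, -1.0]] 11.9
[[0.129, -0.964, -0.232, 0.655], [-0.992, -0.125, -0.029, 0.059], [-0.001, 0.234, -0.972, 0.24], [0.0, 0.0, 0.0, 1.0]]
bar_tip 0.8 [148.5, 224.2, 390.2, 371.1] [0.5705 0.0234 0.02  ]
  top 0.020639679598068773 ((518.4195556640625, 80.92891693115234), (26.243440628051758, 197.56661987304688), 41.256160736083984)
bar_tip 0.2 [124.6, 265.6, 484.2, 386.4] [0.5157 0.1269 0.0084]
  top 0.01876601870163844 ((508.98291015625, 54.864166259765625), (65.25618743896484, 232.34033203125), 13.034690856933594)
block_center 0.82 [415.3, 0.5, 567.7, 113.8] [ 0.7104 -0.0347  0.025 ]
  top 0.0256582547654218 ((716.7876586914062, -39.474853515625), (50.35689926147461, 75.85722351074219), 53.76982879638672)
block_center 0.54 [310.3, 368.2, 321.4, 381.0] [0.4658 0.035  0.0123]
  top 0.016577144396943903 ((465.6727600097656, 36.219295501708984), (0.9747275114059448, 1.9852559566497803), 42.05730056762695)
block_center ((0.0, 0.0), (0.0, 0.0), 0.0)
bar_tip ((44.46955108642578, 22.395263671875), (26.243452072143555, 197.566650390625), 33.86626052856445)
```

View pics/w7.png

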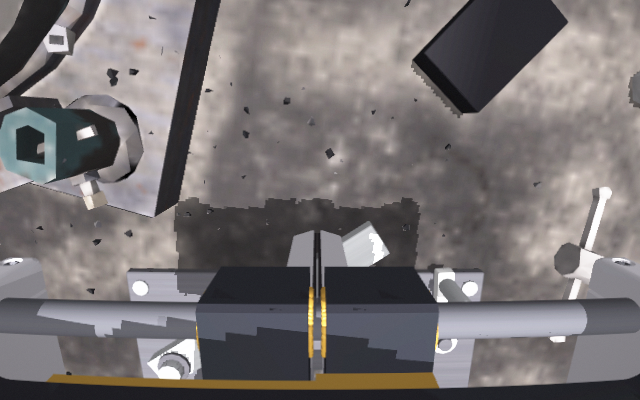

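Emit:
arm_command --commands '[{"x":0.4,"y":0,"z":2,"ax":0,"ay":0,"az":0},{"x":0.4,"y":0,"z":4,"ax":0,"ay":0,"az":0},{"x":0.4,"y":0,"z":4.9,"ax":0,"ay":0,"az":0},{"x":0.4,"y":0,"z":5,"ax":0,"ay":0,"az":0},{"x":0.4,"y":0,"z":5,"ax":0,"ay":0,"az":0},{"x":0.4,"y":0,"z":5,"ax":0,"ay":0,"az":0}]'

```text
clock: 12.65
eef_pos: [0.5922, 0.0505, 0.0345]
tool_rot: [[0.992, 0.128, 0.001], [0.128, -0.992, 0.0], [0.001, 0.0, -1.0]]
contact_force: [0.0, 0.2, -0.1]
grip_width: 0.0006
```

```bash
python3 jp.py
```

```text
[113.70643251 -17.27975032] 0.03454206547135147 ang 7.375713470921853 [ 1.3 35.3 88.8  0.  55.9 84. ] [ 0.   0.2 -0.1] 0.0005850737811866634 12.65
```

Emit:
arm_command --commands '[{"x":-0.8,"y":0.3,"z":0.1,"ax":0,"ay":0,"az":0},{"x":-1.6,"y":0.9,"z":0.1,"ax":0,"ay":0,"az":0},{"x":-2.4,"y":1.5,"z":0.1,"ax":0,"ay":0,"az":0},{"x":-3.2,"y":2.1,"z":0.1,"ax":0,"ay":0,"az":0},{"x":-3.9,"y":2.5,"z":0.1,"ax":0,"ay":0,"az":0},{"x":-4.6,"y":2.85,"z":0.1,"ax":0,"ay":0,"az":0},{"x":-5.3,"y":3.2,"z":0.1,"ax":0,"ay":0,"az":0},{"x":-6.1,"y":3.5,"z":0.1,"ax":0,"ay":0,"az":0},{"x":-6.9,"y":3.8,"z":0.1,"ax":0,"ay":0,"az":0},{"x":-7.6,"y":4.0,"z":0.1,"ax":0,"ay":0,"az":0},{"x":-8.2,"y":4.1,"z":0.1,"ax":0,"ay":0,"az":0},{"x":-8.7,"y":4.2,"z":0.1,"ax":0,"ay":0,"az":0},{"x":-8.7,"y":4.2,"z":0.1,"ax":0,"ay":0,"az":0}]'

```text
clock: 13.73
eef_pos: [0.51, -0.0026, 0.0324]
tool_rot: [[0.992, 0.128, -0.001], [0.128, -0.992, -0.0], [-0.001, 0.0, -1.0]]
contact_force: [-0.2, 0.7, -0.6]
grip_width: 0.0002
```

```bash
python3 jp.py
```

```text
[ 25.36262955 -59.33392996] 0.032366127181553135 ang 7.372592802433033 [ -4.4  26.9 103.   -0.   50.1  78.2] [-0.2  0.7 -0.6] 0.00023813167218692286 13.7333
```

Emit:
arm_command --commands '[{"x":-0.2,"y":0,"z":0,"ax":0,"ay":0,"az":0},{"x":-0.35,"y":0,"z":0,"ax":0,"ay":0,"az":0},{"x":-0.5,"y":0,"z":0,"ax":0,"ay":0,"az":0},{"x":-0.6,"y":0,"z":0,"ax":0,"ay":0,"az":0},{"x":-0.7,"y":0,"z":0,"ax":0,"ay":0,"az":0},{"x":-0.7,"y":0,"z":0,"ax":0,"ay":0,"az":0}]'

```text
clock: 14.23
eef_pos: [0.5047, -0.0031, 0.0327]
tool_rot: [[0.992, 0.128, 0.002], [0.128, -0.992, 0.0], [0.002, 0.0, -1.0]]
contact_force: [6.0, 0.6, -1.7]
grip_width: 0.0006
```

```bash
python3 jp.py
```

```text
[ 20.02632916 -59.19384903] 0.03268689740333619 ang 7.3773003245457485 [ -4.5  26.3 104.    0.   49.6  78.1] [ 6.   0.6 -1.7] 0.0005960863831338175 14.2333
```

Emit:
arm_command --commands '[{"x":-0.1,"y":0,"z":0,"ax":0,"ay":0,"az":0},{"x":-0.2,"y":0,"z":0,"ax":0,"ay":0,"az":0},{"x":-0.2,"y":0,"z":0,"ax":0,"ay":0,"az":0}]'

```text
clock: 14.48
eef_pos: [0.5044, -0.0032, 0.0334]
tool_rot: [[0.992, 0.128, 0.007], [0.128, -0.992, 0.0], [0.007, 0.001, -1.0]]
contact_force: [15.4, 3.1, -5.0]
grip_width: 0.0006
```

```bash
python3 jp.py
```

```text
[ 19.77330896 -59.22950247] 0.033361313412907524 ang 7.368836322080517 [-4.500e+00  2.600e+01  1.042e+02  1.000e-01  4.940e+01  7.800e+01] [15.4  3.1 -5. ] 0.0005973219054976188 14.4833
```

The bar is home and bearing on the block with about 15 N. I'll back off, lift and check.

Emit:
arm_command --commands '[{"x":0.6,"y":0,"z":0,"ax":0,"ay":0,"az":0},{"x":1.5,"y":0,"z":0,"ax":0,"ay":0,"az":0},{"x":1.8,"y":0,"z":-3,"ax":0,"ay":0,"az":0},{"x":1.8,"y":0,"z":-7,"ax":0,"ay":0,"az":0},{"x":-1,"y":0,"z":-10,"ax":0,"ay":0,"az":0},{"x":-5,"y":-1,"z":-10,"ax":0,"ay":0,"az":0},{"x":-9,"y":-2,"z":-10,"ax":0,"ay":0,"az":0},{"x":-9,"y":-2,"z":-10,"ax":0,"ay":0,"az":0},{"x":-9,"y":-2,"z":-10,"ax":0,"ay":0,"az":0},{"x":-9,"y":-2,"z":-10,"ax":0,"ay":0,"az":0}]'

```text
clock: 15.32
eef_pos: [0.4108, 0.0048, 0.1329]
tool_rot: [[0.992, 0.128, 0.001], [0.128, -0.992, -0.0], [0.001, 0.0, -1.0]]
contact_force: [0.1, 0.2, -0.2]
grip_width: 0.0003
```

```bash
cat > chk.py <<'E'
from h import *
import pickle
c=pickle.load(open("last.pkl","rb"))
v,u=np.mgrid[0:225,0:640]; uv=np.c_[u.ravel(),v.ravel()]; w=world(c,uv); j=tojig(w)*1000; z=w[:,2]*1000
def box(n,m):
    q=j[m]; print(n,m.sum(),np.percentile(q,[1,50,99],axis=0).round(1).tolist(),cv2.minAreaRect(q.astype(np.float32)))
box("fence",(abs(z-34)<2.5)&(j[:,0]<-86)&(j[:,0]>-120)&(abs(j[:,1]+25)<70))
box("block",(abs(z-33)<2.5)&(j[:,0]>-86)&(j[:,0]<0)&(abs(j[:,1]+40)<40))
box("bar",(abs(z-20)<2)&(j[:,0]>-18)&(j[:,0]<40)&(j[:,1]>-93)&(j[:,1]<70))
box("post",(z>45)&(z<60)&(j[:,0]>5)&(j[:,0]<85)&(j[:,1]<-50)&(j[:,1]>-145))
box("lever",(abs(z-19)<2.5)&(j[:,0]>5)&(j[:,0]<85)&(j[:,1]<-94)&(j[:,1]>-135))
E
python3 jp.py; python3 look.py w8; python3 chk.py
```

```text
[-72.04756537 -39.29509751] 0.1329262842494817 ang 7.381017041471761 [ -4.4   5.9 114.5  -0.   59.6  78.2] [ 0.1  0.2 -0.2] 0.0003064671467442186 15.3167
[0.4108 0.0048 0.1329] [[0.992, 0.128, 0.001], [0.128, -0.992, -0.0], [0.001, 0.0, -1.0]] 15.3167
[[0.129, -0.965, -0.23, 0.478], [-0.992, -0.125, -0.029, 0.013], [-0.001, 0.232, -0.973, 0.29], [0.0, 0.0, 0.0, 1.0]]Traceback (most recent call last):
  File "chk.py", line 7, in <module>
    box("fence",(abs(z-34)<2.5)&(j[:,0]<-86)&(j[:,0]>-120)&(abs(j[:,1]+25)<70))
    ~~~^^^^^^^^^^^^^^^^^^^^^^^^^^^^^^^^^^^^^^^^^^^^^^^^^^^^^^^^^^^^^^^^^^^^^^^^
  File "chk.py", line 6, in box
    q=j[m]; print(n,m.sum(),np.percentile(q,[1,50,99],axis=0).round(1).tolist(),cv2.minAreaRect(q.astype(np.float32)))
                            ~~~~~~~~~~~~~^^^^^^^^^^^^^^^^^^^^
    return _quantile_unchecked(
        a, q, axis, out, overwrite_input, method, keepdims, weights)
    return _ureduce(a,
                    func=_quantile_ureduce_func,
    ...<5 lines>...
                    overwrite_input=overwrite_input,
                    method=method)
    r = func(a, **kwargs)
    result = _quantile(arr,
                       quantiles=q,
    ...<2 lines>...
                       out=out,
                       weights=wgt)
    slices_having_nans = np.isnan(arr[-1, ...])
                                  ~~~^^^^^^^^^
IndexError: index -1 is out of bounds for axis 0 with size 0
```

View pics/w8.png

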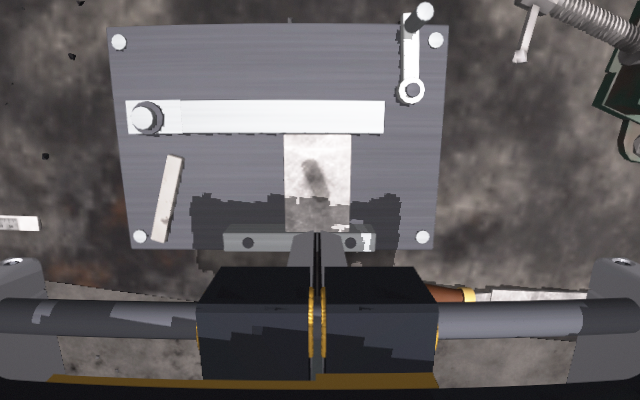

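The bar is home (y 100–133), bearing on the block (285–350, 135–232), whose other end is at the fence. The keeper at (410,50) is still open.

```bash
sed -i 's/q=j\[m\];/q=j[m]\n    if m.sum()<5: return\n    /; s/0:225/0:262/' chk.py; python3 chk.py
cat > plan.py <<'E'
# finger rows for keeper from angle a to b, post pushed by -tool-y face; in current tool frame (cm)
from h import *
import sys
x0,y0,z0=map(float,sys.argv[1:4]); t0=float(sys.argv[4])
R=lambda t:np.array([[np.cos(t),-np.sin(t)],[np.sin(t),np.cos(t)]])
for t in map(float,sys.argv[5].split(",")):
    gap=float(sys.argv[6])
    p=np.array([20,-110])+R(t)@[46,-(6+12.5+gap)]
    d=R(t0).T@(p-[x0,y0]); print(round(t,2),"jig",p.round(1),"tool cm",round(d[0]/10,2),round(-d[1]/10,2),"az",round(-(t-t0),3))
E
python3 plan.py -72 -39.3 0 0 -0.05 12
```

```text
-0.05 jig [  64.4 -142.8] tool cm 13.64 10.35 az 0.05  File "chk.py", line 8
    print(n,m.sum(),np.percentile(q,[1,50,99],axis=0).round(1).tolist(),cv2.minAreaRect(q.astype(np.float32)))
IndentationError: unexpected indent
```

Emit:
arm_command --commands '[{"x":4,"y":3,"z":0,"ax":0,"ay":0,"az":0},{"x":7.5,"y":6,"z":0,"ax":0,"ay":0,"az":0},{"x":11,"y":8.5,"z":0,"ax":0,"ay":0,"az":0},{"x":13.8,"y":10.5,"z":0,"ax":0,"ay":0,"az":0},{"x":13.8,"y":10.5,"z":0,"ax":0,"ay":0,"az":0},{"x":13.8,"y":10.5,"z":3,"ax":0,"ay":0,"az":0},{"x":13.8,"y":10.5,"z":6,"ax":0,"ay":0,"az":0},{"x":13.8,"y":10.5,"z":8.3,"ax":0,"ay":0,"az":0},{"x":13.8,"y":10.5,"z":8.3,"ax":0,"ay":0,"az":0},{"x":13.8,"y":10.5,"z":8.3,"ax":0,"ay":0,"az":0}]'

```text
clock: 16.2
eef_pos: [0.5604, -0.0815, 0.0487]
tool_rot: [[0.992, 0.128, -0.002], [0.128, -0.992, 0.0], [-0.002, -0.001, -1.0]]
contact_force: [0.5, 0.6, 1.0]
grip_width: 0.0004
```

```bash
sed -i 's/^     *print(n/    print(n/' chk.py; python3 chk.py; python3 jp.py
python3 plan.py 66 -144 0 0 0.0,0.1,0.2,0.3,0.4,0.5,0.6,0.7,0.8 0
```

```text
fence 2180 [[-103.9, -83.9], [-94.6, -9.0], [-86.4, 33.4]] ((-95.10211181640625, -25.273406982421875), (18.13741683959961, 119.37291717529297), 0.053800735622644424)
block 6331 [[-85.2, -63.4], [-48.0, -39.3], [-13.5, -14.6]] ((-49.67133712768555, -38.98326873779297), (50.16023254394531, 72.69435119628906), 89.8570785522461)
bar 6910 [[-12.8, -88.6], [-0.4, -10.3], [11.5, 68.4]] ((-0.7055654525756836, -10.2242431640625), (160.521728515625, 24.861141204833984), 89.7146224975586)
post 341 [[59.0, -112.7], [63.9, -106.6], [70.0, -101.8]] ((64.41301727294922, -107.3436279296875), (11.388984680175781, 11.543978691101074), 55.705387115478516)
lever 1182 [[10.2, -118.7], [37.8, -107.8], [72.5, -100.8]] ((41.40005874633789, -106.2204818725586), (64.54352569580078, 20.043506622314453), 9.404824256896973)
[  65.21469717 -144.10837538] 0.04867900990329087 ang 7.381404302211605 [-12.   31.2  93.2  -0.   55.7  70.6] [0.5 0.6 1. ] 0.00035086486358113135 16.2
0.0 jig [  66.  -128.5] tool cm 0.0 -1.55 az -0.0
0.1 jig [  67.6 -123.8] tool cm 0.16 -2.02 az -0.1
0.2 jig [  68.8 -119. ] tool cm 0.28 -2.5 az -0.2
0.3 jig [  69.4 -114.1] tool cm 0.34 -2.99 az -0.3
0.4 jig [  69.6 -109.1] tool cm 0.36 -3.49 az -0.4
0.5 jig [  69.2 -104.2] tool cm 0.32 -3.98 az -0.5
0.6 jig [ 68.4 -99.3] tool cm 0.24 -4.47 az -0.6
0.7 jig [ 67.1 -94.5] tool cm 0.11 -4.95 az -0.7
0.8 jig [ 65.3 -89.9] tool cm -0.07 -5.41 az -0.8
```

Bar, fence and block all agree to about 0.3°. Now I'll turn the keeper, first half.

Emit:
arm_command --commands '[{"x":0,"y":-0.8,"z":0,"ax":0,"ay":0,"az":0},{"x":0,"y":-1.55,"z":0,"ax":0,"ay":0,"az":0},{"x":0.16,"y":-2.02,"z":0,"ax":0,"ay":0,"az":-0.1},{"x":0.28,"y":-2.5,"z":0,"ax":0,"ay":0,"az":-0.2},{"x":0.34,"y":-2.99,"z":0,"ax":0,"ay":0,"az":-0.3},{"x":0.36,"y":-3.49,"z":0,"ax":0,"ay":0,"az":-0.4},{"x":0.32,"y":-3.98,"z":0,"ax":0,"ay":0,"az":-0.5},{"x":0.24,"y":-4.47,"z":0,"ax":0,"ay":0,"az":-0.6},{"x":0.11,"y":-4.95,"z":0,"ax":0,"ay":0,"az":-0.7},{"x":-0.07,"y":-5.41,"z":0,"ax":0,"ay":0,"az":-0.8},{"x":-0.07,"y":-5.41,"z":0,"ax":0,"ay":0,"az":-0.8}]'

```text
clock: 17.12
eef_pos: [0.5532, -0.0268, 0.0509]
tool_rot: [[0.594, 0.804, 0.002], [0.804, -0.594, -0.0], [0.001, 0.002, -1.0]]
contact_force: [0.7, 0.3, 0.1]
grip_width: 0.0005
```

```bash
python3 jp.py
python3 plan.py 65.3 -89.9 0 0.8 0.9,1.0,1.1,1.2,1.3,1.4,1.5,1.57 0
```

```text
[ 65.09533439 -88.92941086] 0.05094682686697277 ang 53.54933073946286 [-6.6 29.6 95.5  0.  54.8 29.9] [0.7 0.3 0.1] 0.0004573503149501153 17.1167
0.9 jig [ 63.1 -85.5] tool cm 0.16 -0.47 az -0.1
1.0 jig [ 60.4 -81.3] tool cm 0.28 -0.95 az -0.2
1.1 jig [ 57.4 -77.4] tool cm 0.34 -1.44 az -0.3
1.2 jig [ 53.9 -73.8] tool cm 0.36 -1.94 az -0.4
1.3 jig [ 50.1 -70.6] tool cm 0.33 -2.43 az -0.5
1.4 jig [ 46.  -67.8] tool cm 0.24 -2.92 az -0.6
1.5 jig [ 41.7 -65.4] tool cm 0.11 -3.4 az -0.7
1.57 jig [ 38.5 -64. ] tool cm -0.01 -3.72 az -0.77
```

Emit:
arm_command --commands '[{"x":0.16,"y":-0.47,"z":0,"ax":0,"ay":0,"az":-0.1},{"x":0.28,"y":-0.95,"z":0,"ax":0,"ay":0,"az":-0.2},{"x":0.34,"y":-1.44,"z":0,"ax":0,"ay":0,"az":-0.3},{"x":0.36,"y":-1.94,"z":0,"ax":0,"ay":0,"az":-0.4},{"x":0.33,"y":-2.43,"z":0,"ax":0,"ay":0,"az":-0.5},{"x":0.24,"y":-2.92,"z":0,"ax":0,"ay":0,"az":-0.6},{"x":0.11,"y":-3.4,"z":0,"ax":0,"ay":0,"az":-0.7},{"x":0.0,"y":-3.72,"z":0,"ax":0,"ay":0,"az":-0.77},{"x":0.0,"y":-3.72,"z":0,"ax":0,"ay":0,"az":-0.77},{"x":0.0,"y":-3.72,"z":0,"ax":0,"ay":0,"az":-0.77}]'

```text
clock: 17.95
eef_pos: [0.5235, -0.0055, 0.0503]
tool_rot: [[-0.123, 0.992, 0.001], [0.992, 0.123, -0.0], [-0.0, 0.001, -1.0]]
contact_force: [-0.2, -0.1, 0.1]
grip_width: 0.0007
```

```bash
python3 jp.py
```

```text
[ 38.35851893 -64.01153857] 0.05028927449149121 ang 97.08466262762612 [ -4.6  26.5 100.5  -0.   52.9 -11.7] [-0.2 -0.1  0.1] 0.0006696333178968168 17.95
```

Emit:
arm_command --commands '[{"x":0,"y":-0.1,"z":0,"ax":0,"ay":0,"az":0},{"x":0,"y":-0.2,"z":0,"ax":0,"ay":0,"az":0},{"x":0,"y":-0.25,"z":0,"ax":0,"ay":0,"az":0},{"x":0,"y":-0.25,"z":0,"ax":0,"ay":0,"az":0}]'

```text
clock: 18.28
eef_pos: [0.5214, -0.006, 0.0499]
tool_rot: [[-0.126, 0.992, 0.002], [0.992, 0.126, 0.0], [-0.0, 0.002, -1.0]]
contact_force: [5.1, 2.0, -0.1]
grip_width: 0.0001
```

```bash
python3 jp.py
```

```text
[ 36.2171184  -64.21681346] 0.04986573464136365 ang 97.23691149669985 [ -4.7  26.3 100.9   0.   52.7 -11.9] [ 5.1  2.  -0.1] 5.428816627198825e-05 18.2833
```

Emit:
arm_command --commands '[{"x":0,"y":-0.1,"z":0,"ax":0,"ay":0,"az":0},{"x":0,"y":-0.2,"z":0,"ax":0,"ay":0,"az":0},{"x":0,"y":-0.2,"z":0,"ax":0,"ay":0,"az":0}]'

```text
clock: 18.53
eef_pos: [0.5209, -0.0061, 0.0502]
tool_rot: [[-0.126, 0.992, 0.006], [0.992, 0.126, 0.0], [-0.001, 0.006, -1.0]]
contact_force: [16.8, 3.8, -7.6]
grip_width: 0.0004
```

```bash
python3 jp.py
```

```text
[ 35.72631304 -64.27776454] 0.05018038315753445 ang 97.2320865903407 [-4.700e+00  2.610e+01  1.012e+02  1.000e-01  5.240e+01 -1.200e+01] [16.8  3.8 -7.6] 0.0004415362567048976 18.5333
```

The keeper stopped firmly at about 17 N. I'll back off and take a final look.

Emit:
arm_command --commands '[{"x":0,"y":0.8,"z":0,"ax":0,"ay":0,"az":0},{"x":0,"y":2.5,"z":0,"ax":0,"ay":0,"az":0},{"x":0,"y":2.5,"z":-3,"ax":0,"ay":0,"az":0},{"x":0,"y":2.5,"z":-6,"ax":0,"ay":0,"az":0},{"x":0,"y":2.5,"z":-9,"ax":0,"ay":0,"az":0},{"x":1,"y":-2,"z":-9,"ax":0,"ay":0,"az":0.4},{"x":2,"y":-6,"z":-9,"ax":0,"ay":0,"az":0.8},{"x":2.5,"y":-10.5,"z":-9,"ax":0,"ay":0,"az":1.2},{"x":2.5,"y":-10.5,"z":-9,"ax":0,"ay":0,"az":1.57},{"x":2.5,"y":-10.5,"z":-9,"ax":0,"ay":0,"az":1.57},{"x":2.5,"y":-10.5,"z":-9,"ax":0,"ay":0,"az":1.57},{"x":2.5,"y":-10.5,"z":-9,"ax":0,"ay":0,"az":1.57},{"x":2.5,"y":-10.5,"z":-9,"ax":0,"ay":0,"az":1.57},{"x":2.5,"y":-10.5,"z":-9,"ax":0,"ay":0,"az":1.57},{"x":2.5,"y":-10.5,"z":-9,"ax":0,"ay":0,"az":1.57},{"x":2.5,"y":-10.5,"z":-9,"ax":0,"ay":0,"az":1.57},{"x":2.5,"y":-10.5,"z":-9,"ax":0,"ay":0,"az":1.57},{"x":2.5,"y":-10.5,"z":-9,"ax":0,"ay":0,"az":1.57},{"x":2.5,"y":-10.5,"z":-9,"ax":0,"ay":0,"az":1.57}]'

```text
clock: 20.12
eef_pos: [0.4112, 0.005, 0.1394]
tool_rot: [[0.992, 0.124, -0.001], [0.124, -0.992, -0.0], [-0.001, -0.0, -1.0]]
contact_force: [0.6, 0.0, -0.7]
grip_width: 0.0009
```

```bash
sed -i 's/(j\[:,0\]>5)&(j\[:,0\]<85)&(j\[:,1\]<-94)/(j[:,0]>13.5)\&(j[:,0]<85)\&(j[:,1]<-50)/' chk.py; python3 jp.py; python3 look.py w9 chalk; python3 chk.py
```

```text
[-71.6484637  -39.11920387] 0.13941903850326112 ang 7.116943151828674 [ -4.4   5.4 114.   -0.   60.6  78.5] [ 0.6  0.  -0.7] 0.0008513142298382768 20.1167
[0.4112 0.005  0.1394] [[0.992, 0.124, -0.001], [0.124, -0.992, -0.0], [-0.001, -0.0, -1.0]] 20.1167
[[0.124, -0.965, -0.231, 0.479], [-0.992, -0.121, -0.028, 0.013], [-0.001, 0.233, -0.972, 0.297], [0.0, 0.0, 0.0, 1.0]]
chalk 0.87 [156.5, 153.5, 185.2, 243.7] [0.4017 0.1275 0.0166]
  top 0.017279053783793318 ((400.25067138671875, 128.65411376953125), (13.251529693603516, 74.96148681640625), 80.31229400634766)
fence 2152 [[-103.7, -83.8], [-94.2, -11.7], [-86.3, 33.2]] ((-95.06298828125, -25.171489715576172), (18.08228302001953, 119.39754486083984), 0.16730521619319916)
block 6029 [[-85.2, -63.4], [-47.9, -39.1], [-13.5, -14.6]] ((-49.61935043334961, -38.949424743652344), (50.180946350097656, 72.69721221923828), 89.86258697509766)
bar 7022 [[-12.3, -89.9], [0.7, -16.1], [23.1, 68.2]] ((6.044154167175293, -11.486824035644531), (37.14109802246094, 162.9267578125), 0.06221146509051323)
post 269 [[13.2, -69.7], [18.6, -63.8], [24.4, -58.4]] ((18.778636932373047, -64.11634063720703), (11.494161605834961, 11.407854080200195), 43.69879913330078)
lever 892 [[13.5, -118.7], [19.5, -91.2], [27.5, -55.7]] ((20.83089828491211, -87.19918823242188), (14.7942533493042, 64.39527893066406), 0.22002750635147095)
```

View pics/w9.png

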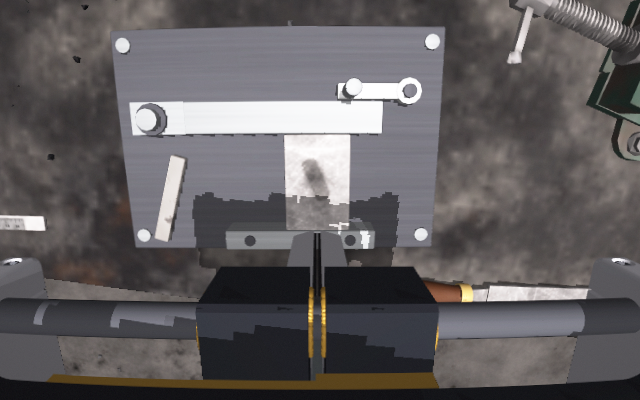

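The keeper, (352,88) to (410,90), lies along the outside of the bar. The block sits between fence and bar, and the chalk hasn't moved. Handing in.

```bash
python3 -c "
from station import env
print(env.close_job())"
```

```text
the job is handed in; nothing more can be done
None
```

The bar is set parallel to the fence, the keeper is closed along it, and I handed the job in at about 20 s of the 67 s allowed.

- **Block:** I laid the steel block flat on the plate about 15 mm from the middle of the fence. I pressed it against the fence with about 20 N. In the last picture it was within 0.15° of square.
- **Bar:** I swung it in until it bore on the block at about 15 N. Before I turned the keeper it measured within about 0.3° of the fence, which is as fine as the depth data shows. That angle was not measured again afterwards, because the last bar fit also took in part of the keeper. The final picture still shows the bar home on the block.
- **Keeper:** I turned it until it stopped firmly at about 17 N, and the fit puts it along the bar, at about 1.57 rad. The robot was clear of everything when I handed in.
- **Bystanders:** The soapstone measured within 1 mm of where it started. I went nowhere near the vee block or the nut, but did not check either again at the end.

The first move call was refused for leaving out the zero values, and nothing moved. No other check failed or disagreed.

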